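# Open the bench centrifuge and hold its lid up

## Robot

A 6-joint arm with a two-finger parallel gripper is mounted at the origin on a cart in front of the work surface, level with it; the furniture and walls round the work are solid. World frame = base frame: x ahead of the robot, y to its left, z up, the work surface at z = 0. Lengths are in m, angles in rad, forces in N, time in s.
With the tool pointing down it reaches from about 0.325 to 0.9 m from the base axis. Payload 6.1 kg.
Tool frame: the origin (TCP) lies between the finger pads; the fingertips stand 22 mm ahead of it and the grasp point (between the pads) lies 3 mm ahead of it; z points along the fingers, y is the line along which they close (so a half turn about z gives the same grasp; the last joint's range is limited). The gripper opens to 87 mm and grips with 3 to 60 N. Pads are 19 mm wide; open, the fingers measure 117 mm over their backs; the gripper's body (75 mm by 190 mm) begins 51 mm behind the grasp point.
Start: joints at [1.212, 0.22, 1.526, -0, 1.395, -0.126], TCP at [0.144, 0.608, 0.219] pointing down, gripper open.
Joint ranges: [-2.98, 2.98], [-0.91, 2.08], [0.09, 2.57], [-1.24, 4.39], [0.2, 2.65], [-2.68, 2.68]. Speed limits (rad/s): [2.57, 2.57, 3.01, 3.14, 3.14, 3.14].

## Interface

Orientations are given as a unit quaternion [w, x, y, z].
In Python, from cell import robot, snapshot, camera_info, order gives the robot as it stands.
- The arm moves only by the tool send_rows, never from a script. Its argument "motion" is one flat list of numbers, 5 for each row, row after row: the shift along the tool's x, y, z in cm, then the turn about the tool's z in degrees, then the finger opening in cm, from 0 to 8.7. A call has 1 to 8 rows; each row shifts and turns the commanded pose from where the row before left it, along the tool's axes as they then stand; what a row does not reach is not made up. A row lasts 1/8 s, in which the tool goes at most 62.5 mm and 10.7 degrees, less where a joint would pass 70% of its speed; a pose out of reach is approached as far as the arm can. A call is refused whole if a number of a shift passes 6.25 or a number of a turn 10.7, either way. A call with a gripper value outside its range is refused whole. The fingers move at their own pace and stop on an object; "newtons" is the grip in N (left out, the last holds). Time passes only in rows, so rows that do not move let the fingers close. It gives the time, the measured TCP pose, the force, the opening and the grip force at its end, in the units of the state.
- robot.get_obs(): the state, without advancing time (a new reading comes with each control period).
- snapshot(name): name is "scene" or "top" or "wrist"; returns the picture (480x640x3 uint8, red, green, blue); there is no depth.
- camera_info(name): a dict with "fx", "fy", "cx", "cy" (pixels), "rvec" (rotation vector, rad) and "tvec" (3), from world to camera coordinates, as OpenCV has them; the wrist camera has in their place "hand_eye" (4x4, takes a point from camera to tool coordinates, whose origin is the TCP and whose axes are the flange's). Camera axes: x right, y down, z forward; pixel columns grow to the right and rows downward; lengths in m; the calibration is good to about 2 mm. A picture is of the moment at which its call begins: read the wrist's pose just before it. camera_info takes no time and is no camera call.
- order.sign_off(): hands the job in; it is judged then, once.
The state is a dict: "t": time; "joints": joint angles; "dq": joint speeds; "joint_torque": joint torques, N m; "ee_pos": TCP position; "ee_rot": TCP orientation; "wrist_force": force on the tool from outside, world axes, zero at the start; "ft_torque": the same for the moment, N m; "finger_gap": finger opening in m; "finger_force": force on a finger pad.
Only numpy, scipy, OpenCV 4.12 (cv2) and the standard library are available. Lean on these libraries where they do the work, as an engineer would, in place of code of your own. Each camera call takes 0.05 s, during which the arm holds its last target. There are 200 camera calls.

## Task

The run is over: turn the bench centrifuge's speed knob fully anticlockwise to its off stop, and only then tug the lid up by its front tab, leaving the catch slide at home, to find out whether the worn catch is holding it. If it is held, push the catch slide all the way out, to the right as seen from the machine's front, to release it. Lift the lid about 60 degrees and finish with the gripper still holding it up there, for it would fall shut by itself; do not disturb the things standing around.

Things in the scene. Friction and masses are not known exactly. Their poses are not given: they have to be found in the camera images.
- centrifuge: White bench centrifuge with a grey lid, 280 mm deep (x) x 250 wide (y) x 128 high, fixed. Origin: centre of its underside; x points from its front to its back. The front 78 mm is a flat control deck 72 mm above the bench, with the speed knob at its left (x -102, y +76 mm) and the catch slide at its right (x -102, y -66); behind it the lid (flat top 117 mm, dome 128 mm high) covers the rotor.
- speed_knob_grip (a point): Point on the vertical axis of the black speed knob, 109 mm above the bench and 7 mm below the knob's top. The knob is an upright bar grip 36 mm long, 14 mm thick, 32 mm high on a flat skirt whose top is 86 mm above the bench. The bar lies along this point's own x axis, which is the centrifuge's x axis at joint value 0.
- speed_knob (a joint): Speed knob, rad: 0 = off, the anticlockwise end stop; grows clockwise seen from above, up to 2.45. Stays where it is left; turning takes about 0.03 N m.
- lid_tab (a point): Middle of the grey tab on the lid's front edge; moves with the lid. The tab is 28 mm wide (centrifuge y), 14 mm thick and sticks out 46 mm; this point is 24 mm out from the lid's edge, 218 mm from the hinge axis, 108 mm above the bench when shut, 36 mm above the deck. Pinched by its two sides from above, it can turn between the pads as the lid swings.
- lid_hinge (a point): Middle of the lid's hinge axis, which runs along the centrifuge's y, at its back, 104 mm above the bench; 130 mm behind the centrifuge's origin. Fixed.
- lid (a joint): Lid angle, rad: 0 = shut, grows as the front rises, stop at 1.3. The lid weighs 0.28 to 0.46 kg (under 2.5 N at the tab), has no stay and falls shut. If the catch has caught, it rises only about 4 mm at the tab (0.017 rad) and then stands fast against more than 20 N; if not, it just lifts. Which of the two cannot be seen from outside.
- slide_grip (a point): Middle of the grip of the black catch slide on the deck, 85 mm above the bench; moves with the slide. The grip block is 13 mm thick along the way it slides (centrifuge y), 22 mm long in x, and stands 19 mm above the deck; 6 mm of it are above this point.
- catch_slide (a joint): Catch slide, m: 0 = home (start); grows towards the machine's right-hand side (centrifuge -y), end stop at 0.014. Takes about 1.5 to 2.5 N and stays where it is left. Pushed out it draws the hidden bolt off the lid's striker (free from 0.010 on), and the bolt stays drawn. At home the bolt may or may not have caught.
- tube_rack: Bystander: blue rack 71 x 150 x 67 mm with capped tubes, right of the centrifuge; origin at the centre of its underside, long side along its own y.
- beaker: Bystander: glass beaker, 74 mm across and 93 mm high, left of the centrifuge; origin at the centre of its underside.
- petri_dish: Bystander: closed petri dish, 58 mm across and 17 mm high, left of the centrifuge; origin at the centre of its underside.

How it is judged:
By the outcome, as a careful person would: the job done as asked, in the order asked, and still so for the second after the job is handed in, while the arm keeps its last pose, push and grip.
It also fails if it takes over 72 s, if anything falls off the work surface, if the arm or the gripper's body presses on something with over 40 N, if the wrist force passes 120 N, or if a joint passes its speed limit or range.

## Working session

There is one attempt and no reset: what is moved stays moved. The work goes in short steps, Python scripts to look and compute and a tool call to move; the robot and the scene stay as the last step left them, time stands still between calls to the robot, and variables do not carry over. Pictures are saved under pics/ and viewed, at most 10 in all, crops included, and the job is handed in when it is done.

Besides the shell and the picture viewer there is one more tool, called after "Request:" as name(argument=value, ...), one argument or row to a line, values as JSON. send_rows: Moves the arm, as the interface text tells. Its arguments: {"type":"object","properties":{"motion":{"type":"array","items":{"type":"number"}},"newtons":{"type":"number"}},"required":["motion"]}

```bash
mkdir -p pics
python3 - <<'E'
from cell import robot,snapshot,camera_info
import cv2,numpy as np
o=robot.get_obs();print({k:np.round(v,3) for k,v in o.items()})
for n in("scene","top"):
    cv2.imwrite(f"pics/{n}.png",snapshot(n)[:,:,::-1]);print(n,camera_info(n))
print(camera_info("wrist"))
E
```

```text
{'t': np.float64(0.0), 'joints': array([ 1.212,  0.221,  1.528,  0.   ,  1.395, -0.126]), 'dq': array([-0.001,  0.   ,  0.001,  0.001, -0.001,  0.   ]), 'joint_torque': array([ 1.0000e-03, -4.9458e+01, -3.8740e+01,  7.0000e-02,  5.6000e-02,
       -0.0000e+00]), 'ee_pos': array([0.144, 0.608, 0.218]), 'ee_rot': array([-0.   ,  0.116,  0.993, -0.001]), 'wrist_force': array([0.366, 0.145, 0.35 ]), 'ft_torque': array([-0.033, -0.023, -0.024]), 'finger_force': np.float64(0.0), 'finger_gap': np.float64(0.087)}
scene {'fx': 502.0709669806307, 'fy': 502.0709669806307, 'cx': 325.6516285451833, 'cy': 246.26683377055645, 'rvec': array([ 1.95598218, -1.21091552,  0.58106393]), 'tvec': array([-0.03353628,  0.44936766,  0.4149178 ])}
top {'fx': 465.0229682063216, 'fy': 465.0229682063216, 'cx': 318.1231177996122, 'cy': 241.47041379918107, 'rvec': array([ 2.15746049, -2.14001458,  0.15424787]), 'tvec': array([0.24900798, 0.55385476, 1.04243909])}
{'fx': 340.8384037120527, 'fy': 340.8384037120527, 'cx': 315.8975028065022, 'cy': 239.94291273551275, 'hand_eye': array([[-3.41999492e-04, -9.69998522e-01, -2.43110570e-01,
         6.56907246e-02],
       [ 9.99999521e-01, -5.54785603e-04,  8.06801146e-04,
        -4.52858926e-04],
       [-9.17470164e-04, -2.43110178e-01,  9.69998247e-01,
        -1.66456616e-01],
       [ 0.00000000e+00,  0.00000000e+00,  0.00000000e+00,
         1.00000000e+00]])}
```

View pics/top.png

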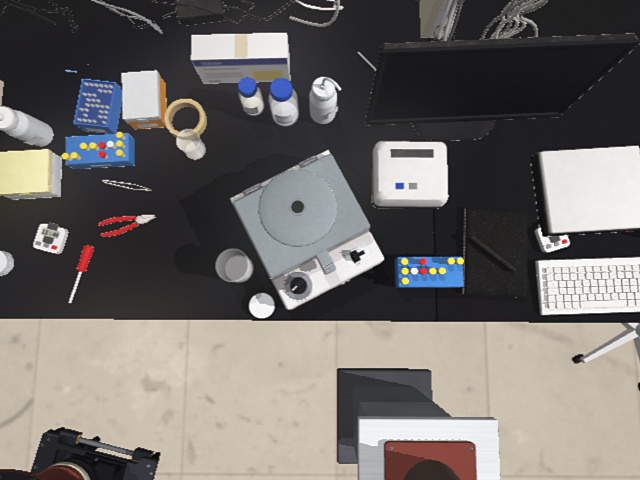

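View pics/scene.png

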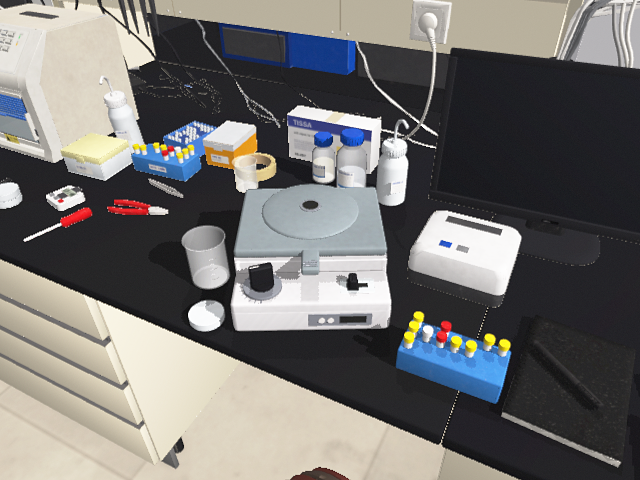

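The top view shows the lid with corners near (231,197), (329,151), (371,235) and (273,281). The knob is near (298,286), the tab near (326,263) and the slide near (356,256). The beaker and dish stand to the left of it, with the rack on the right.

```bash
cat > h.py <<'E'
from cell import robot,snapshot,camera_info
import cv2,numpy as np
from scipy.spatial.transform import Rotation as R
def ray(n,uv,o=None):
    c=camera_info(n);d=np.array([(uv[0]-c["cx"])/c["fx"],(uv[1]-c["cy"])/c["fy"],1])
    if n=="wrist":
        Rt=R.from_quat(np.roll(o["ee_rot"],-1)).as_matrix();H=c["hand_eye"]
        return o["ee_pos"]+Rt@H[:3,3],Rt@H[:3,:3]@d
    r=R.from_rotvec(c["rvec"]).as_matrix()
    return -r.T@c["tvec"],r.T@d
def pt(n,uv,z,o=None):
    p,d=ray(n,uv,o);return p+d*(z-p[2])/d[2]
def pix_w(P,o):  # world -> wrist pixel
    c=camera_info("wrist");Rt=R.from_quat(np.roll(o["ee_rot"],-1)).as_matrix();H=c["hand_eye"]
    q=H[:3,:3].T@(Rt.T@(np.array(P)-o["ee_pos"])-H[:3,3]);return q[:2]/q[2]*c["fx"]+[c["cx"],c["cy"]]
E
python3 - <<'E'
from h import *
L=[pt("top",p,.117) for p in[(231,197),(329,151),(371,235),(273,281)]]
L=np.array(L);print(L.round(3))
print("sizes",[np.linalg.norm(L[i]-L[i-1]).round(3) for i in range(4)])
a=L[1]-L[2]+L[0]-L[3];yaw=np.arctan2(a[1],a[0]);print("yaw",yaw,np.degrees(yaw))
k=pt("top",(298,287),.086);s=pt("top",(356,256),.085);t=pt("top",(326,263),.115);ru=pt("top",(297,207),.128)
for n,p in dict(k=k,s=s,t=t,rotor=ru).items():print(n,p.round(3))
Z=lambda y:np.array([[np.cos(y),-np.sin(y)],[np.sin(y),np.cos(y)]])
for n,p,l in(("k",k,(-.102,.076)),("s",s,(-.102,-.066)),("t",t,(.130-.218,0))):print(n,(p[:2]-Z(yaw)@l).round(3))
im=snapshot("top")[:,:,::-1];cv2.imwrite("pics/topc.png",cv2.resize(im[140:320,200:480],None,fx=2.8,fy=2.8,interpolation=cv2.INTER_CUBIC))
E
```

```text
[[0.637 0.445 0.117]
 [0.744 0.231 0.117]
 [0.556 0.139 0.117]
 [0.455 0.349 0.117]]
sizes [np.float64(0.206), np.float64(0.239), np.float64(0.209), np.float64(0.233)]
yaw 0.468503884155638 26.843295247604097
k [0.444 0.297 0.086]
s [0.513 0.169 0.085]
t [0.494 0.236 0.115]
rotor [0.614 0.3   0.128]
k [0.569 0.275]
s [0.575 0.274]
t [0.573 0.276]
```

View pics/topc.png

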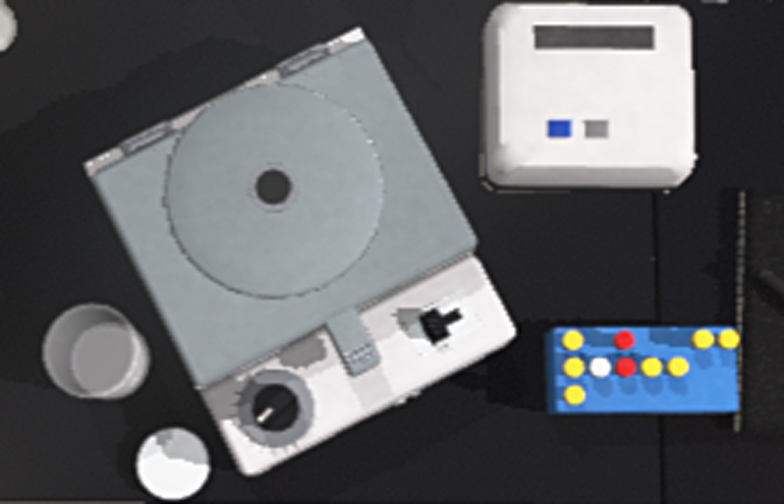

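The crop shows the knob's pointer mark at the lower left, so the bar is about 70–80° clockwise of off. The position estimates agree on a centre of about (0.572, 0.275) and a yaw of 26.8°. I'll move above the knob.

Request:
send_rows(
  motion=[-4.5,-2.9,0,0,8.7,-4.5,-2.9,0,0,8.7,-4.5,-2.9,0,0,8.7,-4.5,-2.9,0,0,8.7,-4.5,-2.9,0,0,8.7,-4.5,-2.9,0,0,8.7,-4.5,-2.9,0,0,8.7,-4.5,-2.9,0,0,8.7],
)

```text
t: 1.15
ee_pos: [0.4418, 0.2979, 0.2186]
ee_rot: [-0.0, 0.116, 0.993, 0.0]
wrist_force: [0.7, -0.5, -0.6]
finger_gap: 0.0873
finger_force: 0.0
```

Request:
send_rows(
  motion=[0,0,0,9,6,0,0,0,9,6,0,0,0,9,4,0,0,0,9,3,0,0,0,0,3],
)

```text
t: 1.78
ee_pos: [0.4408, 0.2992, 0.2184]
ee_rot: [-0.0, 0.417, 0.909, -0.0]
wrist_force: [-0.4, -0.1, 0.8]
finger_gap: 0.0449
finger_force: 0.0
```

Run:
```python
from h import *
o=robot.get_obs();im=snapshot("wrist")[:,:,::-1];cv2.imwrite("pics/w1.png",im)
print(o["t"],o["ee_pos"],o["ee_rot"],o["joints"].round(2))
c=np.array([.572,.275]);y=.4685;Z=np.array([[np.cos(y),-np.sin(y)],[np.sin(y),np.cos(y)]])
for n,l,z in(("k",(-.102,.076),.116),("s",(-.102,-.066),.091),("t",(.130-.218,0),.115)):print(n,pix_w([*(c+Z@l),z],o))
```

```text
1.775 [0.44077119 0.29922246 0.2184297 ] [-1.88616975e-04  4.16759631e-01  9.09016680e-01 -2.23711442e-04] [ 0.45  0.    1.77  0.    1.38 -0.26]
k [319.47035168 244.68850927]
s [284.26539578 373.50682076]
t [313.92685841 329.76293979]
```

View pics/w1.png

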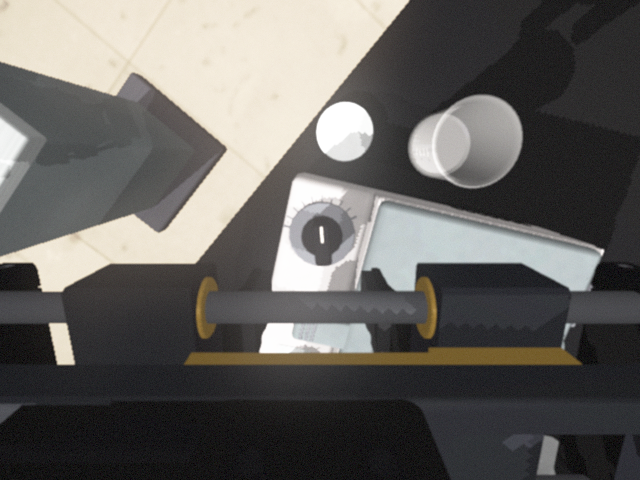

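The wrist view shows the knob skirt centred near (323,234) and the bar nearly vertical in the image, which means along tool x as planned. The rough prediction was (319,245). I'll measure it by mask.

Run:
```python
from h import *
im=cv2.imread("pics/w1.png");cv2.imwrite("pics/w1c.png",cv2.resize(im[190:275,275:375],None,fx=6,fy=6,interpolation=cv2.INTER_CUBIC))
g=cv2.cvtColor(im,6);sub=np.zeros_like(g);sub[195:268,285:365]=g[195:268,285:365]
for nm,m in(("dark",(sub<60)&(sub>0)),):
    n,l,st,ce=cv2.connectedComponentsWithStats(m.astype(np.uint8))
    for i in range(1,n):
        if st[i,4]>60:print(nm,st[i],ce[i],cv2.minAreaRect(np.argwhere(l==i)[:,::-1].astype(np.float32)))
m=np.zeros_like(g);m[222:248,312:334]=g[222:248,312:334]>170
p=np.argwhere(m)[:,::-1];print("mark",p.mean(0),cv2.fitLine(p.astype(np.float32),2,0,.01,.01).ravel(),p.min(0),p.max(0))
```

```text
mark [321.34920635 234.57142857] [6.6496462e-02 9.9778664e-01 3.2134921e+02 2.3457143e+02] [319 226] [323 243]
```

View pics/w1c.png

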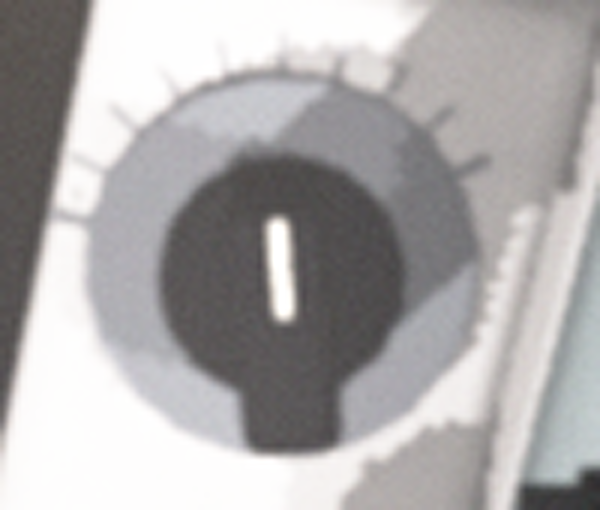

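Run:
```python
from h import *
o=robot.get_obs()
for n,uv,z in(("bar",(322,242),.116),("skirt",(322,233.7),.086),("marktop",(320.3,227),.116),("markbot",(322.4,243),.116),("barend",(323.7,265),.116)):
    p=pt("wrist",uv,z,o);print(n,p.round(4))
```

```text
bar [0.4468 0.2998 0.116 ]
skirt [0.4472 0.3002 0.086 ]
marktop [0.4376 0.3084 0.116 ]
markbot [0.4476 0.2994 0.116 ]
barend [0.4608 0.2859 0.116 ]
```

Request:
send_rows(
  motion=[0,0,0,-5.5,3,-0.4,0.5,0,0,3,0,0,3.5,0,3,0,0,3.5,0,3,0,0,2.0,0,3,0,0,1.0,0,3,0,0,0.5,0,3,0,0,0,0,3],
  newtons=12,
)

```text
t: 2.82
ee_pos: [0.4477, 0.3003, 0.1142]
ee_rot: [0.0, 0.373, 0.928, 0.0]
wrist_force: [-0.0, -0.5, -0.1]
finger_gap: 0.03
finger_force: 0.0
```

Request:
send_rows(
  motion=[0,0,0,0,0,0,0,0,0,0,0,0,0,0,0,0,0,0,0,0],
  newtons=12,
)

```text
t: 3.32
ee_pos: [0.4474, 0.3002, 0.1139]
ee_rot: [0.0, 0.373, 0.928, 0.0]
wrist_force: [-0.1, -0.7, 0.6]
finger_gap: 0.0021
finger_force: 0.0
```

Run:
```python
from h import *
im=snapshot("wrist")[:,:,::-1];s=snapshot("scene")[:,:,::-1]
a=cv2.resize(im[100:400,160:560],(400,300));b=cv2.resize(s[200:340,180:367],(400,300),interpolation=cv2.INTER_CUBIC)
cv2.imwrite("pics/w2.png",np.hstack([a,b]));print(robot.get_obs()["finger_gap"],robot.get_obs()["finger_force"])
```

```text
0.0009207925063938798 0.0
```

View pics/w2.png

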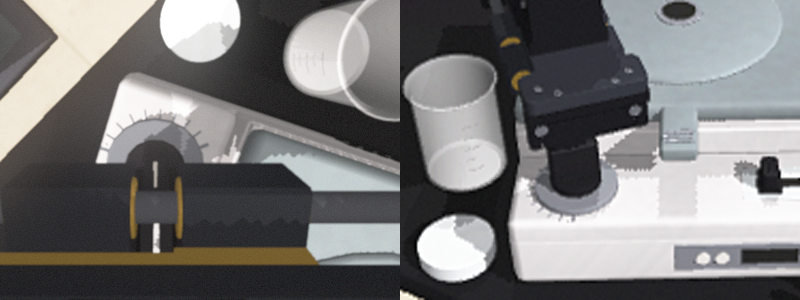

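The left half shows the fingers closed, with the pointer mark at about (317,267) in the full frame. The right half shows the hand down over the knob. The gap reads 0, so I'll check the geometry.

Run:
```python
from h import *
o=robot.get_obs();print(o["t"],o["ee_pos"],o["finger_gap"],o["finger_force"],o["wrist_force"])
for z in(.116,.1,.09):print(z,pt("wrist",(317,262),z,o).round(4),pt("wrist",(317,272),z,o).round(4))
Rt=R.from_quat(np.roll(o["ee_rot"],-1)).as_matrix()
for t in((0,0,.022),(0,0,.003),(.0095,0,.022),(.0095,.007,.022)):print(t,pix_w(o["ee_pos"]+Rt@np.array(t),o))
im=cv2.imread("pics/w2.png")[:,:400]
cv2.imwrite("pics/w2c.png",cv2.resize(im[100:260,90:220],None,fx=3.7,fy=3.7,interpolation=cv2.INTER_CUBIC))
```

```text
3.425 [0.44731786 0.30017579 0.11378783] 0.0009207925063938798 0.0 [-0.06551165 -1.07346907 -0.08395744]
0.116 [0.4383 0.3094 0.116 ] [0.4421 0.3057 0.116 ]
0.1 [0.442  0.3059 0.1   ] [0.4462 0.3019 0.1   ]
0.09 [0.4443 0.3037 0.09  ] [0.4488 0.2995 0.09  ]
(0, 0, 0.022) [316.12671763 270.49123782]
(0, 0, 0.003) [316.19577823 282.32694725]
(0.0095, 0, 0.022) [316.1237886  254.85574157]
(0.0095, 0.007, 0.022) [328.27091253 254.84737305]
```

View pics/w2c.png

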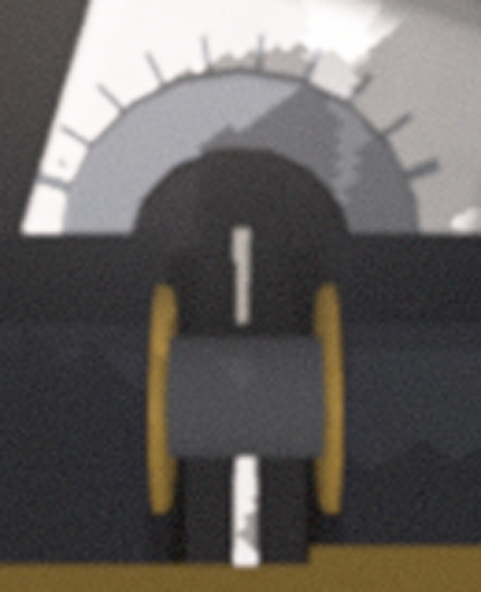

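The strip between the fingers shows light, so they look fully closed with nothing between them. I'll cross-check the knob position and height with the scene camera.

Run:
```python
from h import *
for uv,z in(((261,266),.116),((263,289),.086),((312,252),.115)):print(uv,z,pt("scene",uv,z).round(4))
for uv,z in(((298,285),.116),((298,287),.086)):print(uv,z,pt("top",uv,z).round(4))
o=robot.get_obs()
for uv in((316,280),(316,335)):print(pt("wrist",uv,.072,o).round(3))
im=cv2.imread("pics/scene.png");cv2.imwrite("pics/sc.png",np.hstack([cv2.resize(im[235:325,215:335],(400,300),interpolation=cv2.INTER_CUBIC),cv2.resize(snapshot("scene")[235:325,215:335,::-1],(400,300),interpolation=cv2.INTER_CUBIC)]))
```

```text
(261, 266) 0.116 [0.4477 0.2967 0.116 ]
(263, 289) 0.086 [0.4318 0.2861 0.086 ]
(312, 252) 0.115 [0.5132 0.2436 0.115 ]
(298, 285) 0.116 [0.4468 0.2957 0.116 ]
(298, 287) 0.086 [0.4439 0.2969 0.086 ]
[0.457 0.291 0.072]
[0.485 0.263 0.072]
```

View pics/sc.png

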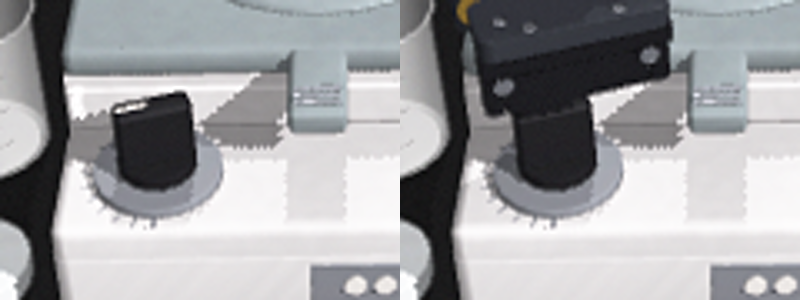

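Request:
send_rows(
  motion=[0,0,0,0,0,0,0,0,0,0,0,0,0,-3,0,0,0,0,-3,0],
  newtons=15,
)

```text
t: 3.98
ee_pos: [0.4473, 0.3002, 0.1137]
ee_rot: [-0.0, 0.323, 0.946, -0.0]
wrist_force: [0.3, 0.9, -0.2]
finger_gap: 0.0004
finger_force: 0.0
```

Run:
```python
from h import *
o=robot.get_obs();im=snapshot("wrist")[:,:,::-1]
print({k:np.round(v,4) for k,v in o.items()})
m=np.zeros((480,640),bool);m[255:290,300:335]=cv2.cvtColor(im,6)[255:290,300:335]>140
p=np.argwhere(m)[:,::-1];print(p.mean(0),p.min(0),p.max(0),cv2.fitLine(p.astype(np.float32),2,0,.01,.01).ravel())
```

```text
{'t': np.float64(3.975), 'joints': array([ 0.4446,  0.1166,  1.8504, -0.    ,  1.1746, -0.4675]), 'dq': array([-6.00e-04, -7.00e-04, -1.00e-04, -1.00e-03,  7.00e-04, -4.18e-01]), 'joint_torque': array([-8.00000e-04, -4.11397e+01, -3.54536e+01,  4.73000e-02,
        6.76000e-02,  5.61600e-01]), 'ee_pos': array([0.4473, 0.3002, 0.1137]), 'ee_rot': array([-0.    ,  0.3234,  0.9463, -0.    ]), 'wrist_force': array([ 0.3253,  0.8576, -0.2259]), 'ft_torque': array([-0.009 ,  0.0139,  0.0292]), 'finger_force': np.float64(0.0), 'finger_gap': np.float64(0.0004)}
[317.27586207 265.79310345] [316 262] [319 270] [ 1.3614851e-01 -9.9068844e-01  3.1727585e+02  2.6579309e+02]
```

Run:
```python
from h import *
np.set_printoptions(linewidth=200)
a=cv2.cvtColor(cv2.imread("pics/w2.png"),6)[:,:400]
b=cv2.cvtColor(snapshot("wrist"),7);cv2.imwrite("pics/w3.png",b)
print(a[158:194:3,144:170:2]);print(b[258:294:3,304:330:2])
print("rows below"); print(a[225:250:6,130:184:3]);print(b[325:350:6,290:344:3])
```

```text
[[ 58  59  57  58  55  55  57  54  55  56  54  53  53]
 [ 59  54  57  51  66 108 104  57  56  55  54  54  53]
 [ 58  52  55  55  83 178 167  74  52  53  55  56  48]
 [ 55  53  56  54  93 178 155  60  50  51  52  53  50]
 [ 55  54  53  52  72 167 160  64  51  50  53  51  46]
 [ 53  51  50  45  58 150 159  66  50  51  46  48  46]
 [ 49  48  48  46  50 149 148  59  48  42  47  40  46]
 [ 47  42  48  47  53 147 143  58  40  52  47  39  45]
 [ 41  50  48  43  50 145 139  48  47  44  46  42  43]
 [ 42  45  44  43  50 143 137  51  41  47  43  42  43]
 [ 39  43  45  45  45  56  50  43  39  40  41  40  40]
 [ 59  60  57  56  59  56  55  60  58  57  56  55  57]]
[[ 64  58  62  63  60  59  58  56  53  56  56  61  53]
 [ 60  62  68  63  60  58  92  98  68  55  57  56  53]
 [ 57  59  55  52  53  57 150 180 113  52  56  53  49]
 [ 59  52  57  53  56  68 163 176  93  51  54  50  48]
 [ 45  52  55  54  54  71 150 129  63  51  50  50  47]
 [ 54  52  54  51  48  57 102  59  51  50  53  42  44]
 [ 50  51  47  52  53  60  98  53  53  48  50  41  44]
 [ 45  44  50  48  46  57 104  54  49  45  45  52  41]
[... 284 characters left out ...]
44  46  37  65 109 117]
 [ 75 106  65  28  47  44  45  40 229 238  75  44  41  43  35  51 104  96]
 [ 48 100  40  27  46  47  41  38 228 234  62  41  47  42  37  27  89  79]
 [ 35  37  30  29  39  41  44  39 200 158  54  41  42  44  36  27  28  30]
 [ 40  34  25  22  43  39  43  43 236 238  80  47  42  42  39  92  95  94]]
[[ 46  57 118  89  35  46  44  39  59  85  46  45  45  39  77 118  76  40]
 [ 48  50 114  87  38  47  47  43  57  75  44  45  42  42  70 109  70  51]
 [ 43  41  96  59  33  46  39  40  53  77  43  43  45  37  36 101  52  46]
 [ 45  40  35  30  31  48  48  38  53  80  44  42  42  44  28  34  35  42]
 [ 48  41  35  30  37  41  42  45  51  80  41  44  45  72  96  97  92  93]]
```

Run:
```python
from h import *
a=cv2.cvtColor(cv2.imread("pics/w1.png"),6)
for v in range(256,352,4):print(v,''.join('#' if x<50 else '+' if x<90 else '-' if x<140 else '.' for x in a[v,220:420:2]))
o=robot.get_obs();Rt=R.from_quat(np.roll(o["ee_rot"],-1)).as_matrix()
for t in((.0095,.0224,.022),(.0095,.0224,0),(.0095,.0375,.022),(.0095,.0375,0),(-.0095,.0224,.022),(-.0095,.0224,0),(.0095,.0224,-.02)):print(t,pix_w(o["ee_pos"]+Rt@np.array(t),o).round(0))
```

```text
256 ++++++++++++++++++++++++++++....................----+-++............................................
260 +++++++++++++++++++++++++++-....................----+-++............................................
264 +++++++++++++++++++++++++++-.....................-+++---...........................................+
268 +++++++++++++++++++++++++++.................................................-+--..................-#
272 ++++++++++++++++++++++++++-........................................-...++++++++++.................+#
276 ++++++++++++++++++++++++++.........................................-...+++++++++#+................+#
280 ++++++++++++++++++++++++++........................................-...-+++++++#++#+...............++
284 ++++++++++++++++++++++++++........................................-...-++++++#++###+..............+-
288 ++++++++++++++++++++++++++.......................................--....++++++++++#####-...........+-
292 ++++++++++++++++++++++-+++-------------------------------+---+++++++++++++++++++++++++++++++++++++++
296 ++++++++++++++++++----------------------------
[... 961 characters left out ...]
.............+++###+##+###############
336 ###########++++++++++.......................................................+##+++##################
340 ##########+++++++++++.......................................................++#++++#################
344 +########+#+++++++++-.......................................................++++#+##################
348 ###########+++++++++........................................................-+##+#+#################
(0.0095, 0.0224, 0.022) [355. 255.]
(0.0095, 0.0224, 0) [360. 267.]
(0.0095, 0.0375, 0.022) [381. 255.]
(0.0095, 0.0375, 0) [389. 267.]
(-0.0095, 0.0224, 0.022) [354. 286.]
(-0.0095, 0.0224, 0) [359. 301.]
(0.0095, 0.0224, -0.02) [365. 281.]
```

The finger edges in the picture lie near tool z≈0, not 22 mm ahead. The fingertips therefore seem shorter than stated, and they closed just above the knob's top. I'll reopen, turn back and go lower in small steps while watching the force.

Request:
send_rows(
  motion=[0,0,-0.5,0,3,0,0,0,6,3,0,0,0,0,3,0,0,0,0,3,0,0,0.6,0,3,0,0,0.3,0,3,0,0,0,0,3],
  newtons=12,
)

```text
t: 4.95
ee_pos: [0.4469, 0.3, 0.1091]
ee_rot: [-0.0, 0.373, 0.928, -0.0]
wrist_force: [-0.3, -0.1, 0.4]
finger_gap: 0.0298
finger_force: 0.0
```

Request:
send_rows(
  motion=[0,0,0.3,0,3,0,0,0.2,0,3,0,0,0,0,3],
)

```text
t: 5.32
ee_pos: [0.4472, 0.3001, 0.1045]
ee_rot: [-0.0, 0.373, 0.928, -0.0]
wrist_force: [-0.4, -0.3, 0.1]
finger_gap: 0.0299
finger_force: 0.0
```

No contact where the stated tips would already be below the skirt, so the fingers really are shorter. I'll continue down.

Request:
send_rows(
  motion=[0,0,0.3,0,3,0,0,0.3,0,3,0,0,0.2,0,3,0,0,0,0,3],
)

```text
t: 5.82
ee_pos: [0.4471, 0.3001, 0.0965]
ee_rot: [-0.0, 0.373, 0.928, -0.0]
wrist_force: [-0.4, 0.2, 0.6]
finger_gap: 0.0302
finger_force: 0.0
```

Request:
send_rows(
  motion=[0,0,0,0,0,0,0,0,0,0,0,0,0,0,0,0,0,0,0,0],
  newtons=12,
)

```text
t: 6.32
ee_pos: [0.4469, 0.2996, 0.0968]
ee_rot: [-0.0, 0.373, 0.928, -0.001]
wrist_force: [-3.1, -4.2, 3.9]
finger_gap: 0.0138
finger_force: 12.0
```

Gripped at 13.8 mm, which is the bar's thickness. Now I'll turn it anticlockwise, which is a negative turn about tool z.

Request:
send_rows(
  motion=[0,0,0,-9,0,0,0,0,-9,0,0,0,0,-9,0,0,0,0,-9,0,0,0,0,-9,0,0,0,0,-9,0,0,0,0,0,0],
)

```text
t: 7.2
ee_pos: [0.4464, 0.2977, 0.0968]
ee_rot: [-0.002, -0.09, 0.996, -0.002]
wrist_force: [-5.0, -11.8, 9.3]
finger_gap: 0.0137
finger_force: 12.0
```

```bash
python3 -c "
from h import *
o=robot.get_obs();print(o['ft_torque'],o['finger_gap'],o['wrist_force'],o['joints'])"
```

```text
[-2.04924286  1.00340774  0.04843426] 0.013743878133153212 [ -4.95497971 -11.81362022   9.34253646] [ 0.44332118  0.13726388  1.86277529 -0.00361198  1.14609283 -1.30525536]
```

Request:
send_rows(
  motion=[0.2,-0.4,0,0,0,0,0,0,0,0],
)

```text
t: 7.45
ee_pos: [0.4463, 0.2974, 0.0969]
ee_rot: [0.001, -0.088, 0.996, 0.002]
wrist_force: [-0.6, 5.7, -0.9]
finger_gap: 0.0137
finger_force: 12.0
```

```bash
python3 -c "
from h import *
o=robot.get_obs();print(o['ft_torque'],o['finger_gap'],o['wrist_force'],o['ee_pos'])"
```

```text
[0.76375744 0.16278093 0.03432473] 0.013723597938997611 [-0.56598276  5.71521655 -0.87911975] [0.44630473 0.29736244 0.09687172]
```

Request:
send_rows(
  motion=[0,0.1,0,0,0,0,0,0,-6,0,0,0,0,-4,0,0,0,0,-3,0,0,0,0,0,0],
)

```text
t: 8.07
ee_pos: [0.4464, 0.2969, 0.0969]
ee_rot: [0.001, -0.201, 0.98, -0.0]
wrist_force: [0.9, 1.5, -0.5]
finger_gap: 0.0139
finger_force: 12.0
```

```bash
cat >> h.py <<'E'
def st():
    o=robot.get_obs();q=o["ee_rot"];print('t',o['t'],'ft',o['ft_torque'].round(3),'F',o['wrist_force'].round(1),'pos',o['ee_pos'].round(4),'gap',round(float(o['finger_gap']),4),'ff',o['finger_force'],'ytool',np.degrees(2*np.arctan2(q[2],q[1]))-90,'tq',o['joint_torque'].round(2),'j',o['joints'].round(2));return o
E
python3 -c "
from h import *
st()"
```

```text
t 8.075 ft [ 0.106 -0.216  0.034] F [ 0.9  1.5 -0.5] pos [0.4464 0.2969 0.0969] gap 0.0139 ff 11.998766362667084 ytool 113.13696765696659 tq [ 1.000e-01 -4.110e+01 -3.406e+01  1.000e-02  5.800e-01 -2.700e-01] j [ 0.44  0.13  1.87 -0.    1.14 -1.53]
```

Request:
send_rows(
  motion=[0,0,0,-3,0,0,0,0,-3,0,0,0,0,0,0],
)

```text
t: 8.45
ee_pos: [0.4464, 0.2968, 0.0969]
ee_rot: [0.001, -0.251, 0.968, -0.0]
wrist_force: [2.1, 0.3, -0.2]
finger_gap: 0.0141
finger_force: 12.1
```

```bash
python3 -c "
from h import *
st()"
```

```text
t 8.45 ft [-0.006 -0.325 -0.221] F [ 2.1  0.3 -0.2] pos [0.4464 0.2968 0.0969] gap 0.0141 ff 12.116360664367676 ytool 119.05425966563331 tq [  0.99 -41.02 -33.89   0.22   0.67  -0.54] j [ 0.44  0.13  1.87 -0.    1.14 -1.64]
```

Request:
send_rows(
  motion=[0,0,0,-2.5,0,0,0,0,0,0],
)

```text
t: 8.7
ee_pos: [0.4462, 0.2967, 0.0969]
ee_rot: [0.0, -0.272, 0.962, -0.0]
wrist_force: [1.2, -0.7, -0.2]
finger_gap: 0.0146
finger_force: 12.4
```

```bash
python3 -c "
from h import *
st()"
```

```text
t 8.7 ft [-0.143 -0.285 -0.213] F [ 1.2 -0.7 -0.2] pos [0.4462 0.2967 0.0969] gap 0.0146 ff 12.44650333741447 ytool 121.53633985211442 tq [  1.26 -40.72 -33.95   0.35   0.43  -0.53] j [ 0.44  0.13  1.87 -0.    1.14 -1.68]
```

The torque rose and the grip now slips against the stop, so the knob is off. I'll release, go up and move above the tab.

Request:
send_rows(
  motion=[0,0,0,0,3,0,0,0,0,3,0,0,-4,0,3,0,0,-4,0,3,0,0,-4,0,4,0,-3.8,0,4.7,5,-1.4,-3.8,0,0,5,0,0,0,0,5],
)

```text
t: 9.7
ee_pos: [0.4967, 0.2354, 0.2167]
ee_rot: [0.0, -0.232, 0.973, -0.0]
wrist_force: [-1.0, -0.2, 0.0]
finger_gap: 0.0496
finger_force: 0.0
```

Run:
```python
from h import *
o=st();im=snapshot("wrist")[:,:,::-1]
c=np.array([.5717,.2752]);y=np.radians(26.8);Z=np.array([[np.cos(y),-np.sin(y)],[np.sin(y),np.cos(y)]])
w=lambda l,z:pix_w([*(c+Z@l),z],o).round(0)
print("tab corners pred",[w((-.064-d,s),.115) for d in(0,.046) for s in(-.014,.014)],"knob",w((-.102,.076),.116))
cv2.imwrite("pics/w4.png",im[120:340,180:480]);cv2.imwrite("pics/w4c.png",cv2.resize(im[150:310,210:450],None,fx=3.2,fy=3.2))
```

```text
t 9.7 ft [ 0.072 -0.012 -0.021] F [-1.  -0.2  0. ] pos [0.4967 0.2354 0.2167] gap 0.0496 ff 0.0 ytool 116.77956241917332 tq [ -1.16 -40.53 -39.09  -0.36  -0.09  -0.3 ] j [ 0.3   0.04  1.73 -0.    1.37 -1.74]
tab corners pred [array([302., 263.]), array([335., 263.]), array([301., 208.]), array([336., 208.])] knob [414. 218.]
```

View pics/w4c.png

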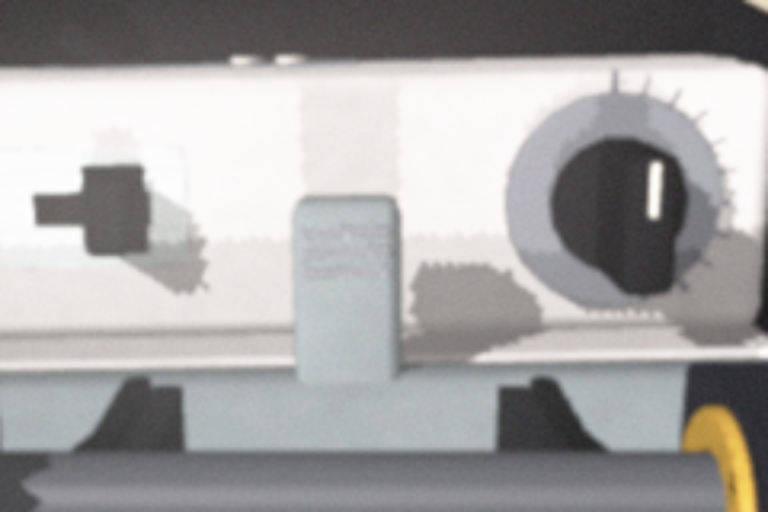

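The view shows the knob's mark pointing straight to the front, so it is off. The tab spans u 302–335 with its tip at v 211, within about 3 px of the prediction. I'll descend and pinch the tab.

Request:
send_rows(
  motion=[0.1,0.15,0,0,5,0,0,4,0,5,0,0,4,0,5,0,0,2.2,0,5,0,0,1,0,5,0,0,1,0,5,0,0,0,0,5],
  newtons=20,
)

```text
t: 10.62
ee_pos: [0.4937, 0.2381, 0.0947]
ee_rot: [-0.0, -0.233, 0.972, 0.0]
wrist_force: [0.4, -0.5, 0.5]
finger_gap: 0.05
finger_force: 0.0
```

Request:
send_rows(
  motion=[0,0,0,0,0,0,0,0,0,0,0,0,0,0,0,0,0,0,0,0],
  newtons=20,
)

```text
t: 11.12
ee_pos: [0.4951, 0.2366, 0.0954]
ee_rot: [0.001, -0.233, 0.972, -0.001]
wrist_force: [2.9, -5.1, 0.5]
finger_gap: 0.0277
finger_force: 20.0
```

The tab is gripped at 27.7 mm. Now the tug.

Request:
send_rows(
  motion=[0,-0.15,0,0,0,0,0,-0.2,0,0,0,0,-0.2,0,0,0,0,0,0,0],
)

```text
t: 11.62
ee_pos: [0.4951, 0.2366, 0.0989]
ee_rot: [0.001, -0.233, 0.972, -0.0]
wrist_force: [4.6, -0.1, -3.2]
finger_gap: 0.0279
finger_force: 20.0
```

Request:
send_rows(
  motion=[0,0,-0.2,0,0,0,0,-0.2,0,0,0,0,0,0,0],
)

```text
t: 12.0
ee_pos: [0.4947, 0.2364, 0.1003]
ee_rot: [0.0, -0.233, 0.972, -0.0]
wrist_force: [10.2, 1.5, -19.1]
finger_gap: 0.0281
finger_force: 20.0
```

Request:
send_rows(
  motion=[0,0,-0.2,0,0,0,0,0,0,0],
)

```text
t: 12.25
ee_pos: [0.4939, 0.236, 0.1015]
ee_rot: [-0.001, -0.233, 0.972, -0.0]
wrist_force: [11.7, 0.7, -21.6]
finger_gap: 0.0277
finger_force: 20.0
```

The lid rose about 5 mm and then stood fast at 21.6 N, so the catch is holding. I'll lower it, release and work out where the slide is.

Request:
send_rows(
  motion=[0,0,0.5,0,0,0,0,0.5,0,0,0,0,0,0,5,0,0,0,0,5,0,0,0,0,5,0,0,-3,0,5,0,0,-3,0,5,0,0,0,0,5],
)

```text
t: 13.25
ee_pos: [0.4964, 0.2373, 0.1575]
ee_rot: [0.003, -0.233, 0.972, 0.0]
wrist_force: [0.4, 0.9, -0.4]
finger_gap: 0.05
finger_force: 0.0
```

Run:
```python
from h import *
o4=dict(ee_pos=np.array([.4967,.2354,.2167]),ee_rot=np.array([0,-.2323,.9726,0]))
s=pt("wrist",(246.4,215.6),.091,o4);print("slide",s)
o=st();Rt=R.from_quat(np.roll(o["ee_rot"],-1)).as_matrix()
print("slide in tool cm",(Rt.T@(s-o["ee_pos"])*100).round(2), "pred",(Rt.T@(np.array([.5104,.1703,.091])-o["ee_pos"])*100).round(2))
```

```text
slide [0.51123153 0.17469047 0.091     ]
t 13.25 ft [ 0.064  0.007 -0.005] F [ 0.4  0.9 -0.4] pos [0.4964 0.2373 0.1575] gap 0.05 ff 0.0 ytool 116.96535985547385 tq [ 7.000e-02 -4.188e+01 -3.723e+01 -4.000e-02  4.000e-01  0.000e+00] j [ 0.3   0.09  1.79  0.    1.26 -1.74]
slide in tool cm [ 1.56 -6.25  6.65] pred [ 1.83 -6.6   6.65]
```

Request:
send_rows(
  motion=[0,-1.8,0,0,0,1.7,-1.7,0,0,0,0,0,0,0,0,0,0,0,0,0,0,0,3,0,0,0,0,2.5,0,0,0,0,1.5,0,0,0,0,0,0,0],
)

```text
t: 14.25
ee_pos: [0.4944, 0.1977, 0.0834]
ee_rot: [-0.001, -0.233, 0.972, 0.0]
wrist_force: [-0.1, 0.2, 0.3]
finger_gap: 0.0005
finger_force: 0.0
```

Request:
send_rows(
  motion=[0,0,0.5,0,0,0,0,0.4,0,0,0,0,0,0,0],
)

```text
t: 14.62
ee_pos: [0.4954, 0.1977, 0.0759]
ee_rot: [0.0, -0.233, 0.972, -0.0]
wrist_force: [-0.1, -1.2, 1.3]
finger_gap: 0.0004
finger_force: 0.0
```

Request:
send_rows(
  motion=[0,-0.3,-0.1,0,0,0,-0.3,0,0,0,0,-0.3,0,0,0,0,-0.3,0,0,0],
)

```text
t: 15.12
ee_pos: [0.5009, 0.1867, 0.0768]
ee_rot: [0.0, -0.233, 0.972, 0.0]
wrist_force: [0.2, -0.5, -0.1]
finger_gap: 0.0004
finger_force: 0.0
```

Request:
send_rows(
  motion=[0,-0.3,0,0,0,0,-0.3,0,0,0,0,0,0,0,0],
)

```text
t: 15.5
ee_pos: [0.5036, 0.1814, 0.0767]
ee_rot: [-0.0, -0.233, 0.972, -0.0]
wrist_force: [-0.2, -0.1, 0.7]
finger_gap: 0.0003
finger_force: 0.0
```

Request:
send_rows(
  motion=[0,-0.2,0,0,0,0,-0.2,0,0,0,0,0,0,0,0],
)

```text
t: 15.88
ee_pos: [0.5053, 0.1781, 0.0767]
ee_rot: [0.0, -0.233, 0.972, 0.0]
wrist_force: [-1.0, 1.0, 0.2]
finger_gap: 0.0003
finger_force: 0.9
```

Request:
send_rows(
  motion=[0,-0.3,0,0,0,0,-0.3,0,0,0,0,-0.3,0,0,0,0,0,0,0,0],
)

```text
t: 16.38
ee_pos: [0.5091, 0.171, 0.0767]
ee_rot: [-0.0, -0.233, 0.972, 0.001]
wrist_force: [-1.1, 6.5, 0.6]
finger_gap: 0.0007
finger_force: 3.5
```

Request:
send_rows(
  motion=[0,-0.3,0,0,0,0,-0.2,0,0,0,0,0,0,0,0],
)

```text
t: 16.75
ee_pos: [0.5092, 0.1706, 0.0768]
ee_rot: [-0.001, -0.233, 0.972, 0.005]
wrist_force: [-9.0, 22.6, 5.2]
finger_gap: 0.0003
finger_force: 11.9
```

Request:
send_rows(
  motion=[0,-0.2,0,0,0,0,0,0,0,0],
)

```text
t: 17.0
ee_pos: [0.5093, 0.1704, 0.0768]
ee_rot: [-0.002, -0.233, 0.972, 0.006]
wrist_force: [-12.5, 29.1, 6.3]
finger_gap: 0.0002
finger_force: 15.2
```

It stopped hard at about 30 N after 8–12 mm of slide travel. I'll back off, go up and measure the slide.

Request:
send_rows(
  motion=[0,0.5,0,0,0,0,0.5,0,0,0,0,0,-4,0,0,0,0,-4,0,0,0,2.5,-4,0,0,0,2.0,-2,0,0,0,0,0,0,0],
)

```text
t: 17.88
ee_pos: [0.4888, 0.2132, 0.219]
ee_rot: [0.002, -0.234, 0.972, -0.0]
wrist_force: [-0.3, -0.9, -0.2]
finger_gap: 0.0009
finger_force: 0.0
```

Run:
```python
from h import *
o=st();im=snapshot("wrist")[:,:,::-1];cv2.imwrite("pics/w5full.png",im)
c=np.array([.5717,.2752]);y=np.radians(26.8);Z=np.array([[np.cos(y),-np.sin(y)],[np.sin(y),np.cos(y)]])
loc=lambda uv,z,oo:Z.T@(pt("wrist",uv,z,oo)[:2]-c)
o4=dict(ee_pos=np.array([.4967,.2354,.2167]),ee_rot=np.array([0,-.2323,.9726,0]))
print("home local",loc((246.4,215.6),.091,o4),"pred pix at home/out",[pix_w([*(c+Z@np.array([-.101,-.062-d])),.091],o).round(0) for d in(0,.01,.014)])
u,v=pix_w([*(c+Z@np.array([-.101,-.070])),.091],o).astype(int)
g=cv2.cvtColor(im,6);x0,y0=u-60,v-40
m=np.zeros_like(g);m[y0:v+40,x0:u+60]=g[y0:v+40,x0:u+60]<75
n,l,stt,ce=cv2.connectedComponentsWithStats(m.astype(np.uint8))
for i in range(1,n):
    if stt[i,4]>40:print(stt[i],ce[i])
cv2.imwrite("pics/w5.png",cv2.resize(im[y0:v+40,x0:u+60],None,fx=5,fy=5,interpolation=cv2.INTER_CUBIC))
```

```text
t 17.875 ft [ 0.057  0.029 -0.021] F [-0.3 -0.9 -0.2] pos [0.4888 0.2132 0.219 ] gap 0.0009 ff 0.0 ytool 117.01927448555722 tq [  0.84 -39.5  -39.36   0.14   0.32   0.2 ] j [ 0.26 -0.    1.77 -0.    1.37 -1.78]
home local [-0.09929329 -0.06244932] pred pix at home/out [array([267., 232.]), array([256., 232.]), array([251., 232.])]
[ 197  191  109   80 1199] [224.44620517 250.48707256]
```

View pics/w5.png

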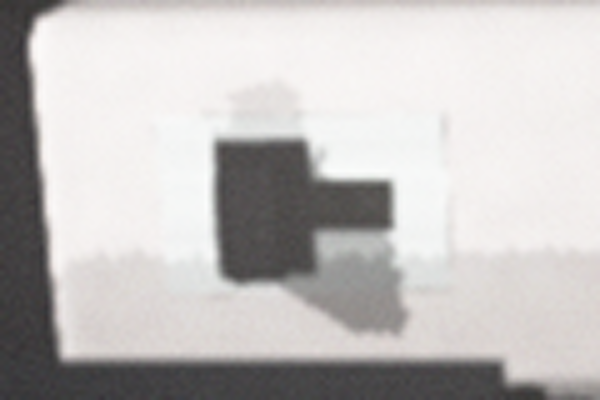

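The view shows the slide block at the left end of its travel with the slot exposed on its right. Its centre is at u≈251, which matches the prediction for 14 mm, so it is fully out. Now I'll grip the tab again.

Request:
send_rows(
  motion=[-0.8,0.9,0,0,5,-0.8,0.9,0,0,5,0,0,0,0,5,0,0,0,0,5,0,0,4,0,5,0,0,4,0,5,0,0,3,0,5,0,0,0,0,5],
)

```text
t: 18.92
ee_pos: [0.4914, 0.2351, 0.104]
ee_rot: [-0.003, -0.233, 0.972, -0.0]
wrist_force: [0.6, 0.6, 0.4]
finger_gap: 0.0496
finger_force: 0.0
```

Request:
send_rows(
  motion=[0,0,1,0,5,0,0,0.4,0,5,0,0,0,0,0,0,0,0,0,0,0,0,0,0,0,0,0,0,0,0],
  newtons=22,
)

```text
t: 19.68
ee_pos: [0.4942, 0.236, 0.0932]
ee_rot: [0.0, -0.233, 0.972, -0.0]
wrist_force: [0.6, -0.1, 1.3]
finger_gap: 0.0277
finger_force: 22.0
```

Gripped. First a short lift to confirm that the lid is free.

Request:
send_rows(
  motion=[-0.05,0,-1,0,0,-0.1,0,-0.9,0,0,0,0,0,0,0],
)

```text
t: 20.05
ee_pos: [0.4951, 0.2366, 0.1125]
ee_rot: [0.0, -0.233, 0.972, -0.0]
wrist_force: [1.2, -1.5, -2.4]
finger_gap: 0.0276
finger_force: 22.0
```

It is free, pulling 2.4 N at 19 mm. I'll follow the arc.

Request:
send_rows(
  motion=[-0.28,0,-1.88,0,0,-0.45,0,-1.85,0,0,-0.6,0,-1.8,0,0,-0.76,0,-1.74,0,0,-0.91,0,-1.67,0,0,0,0,0,0,0],
)

```text
t: 20.8
ee_pos: [0.5225, 0.251, 0.2032]
ee_rot: [0.001, -0.233, 0.972, 0.0]
wrist_force: [-3.4, -3.1, -0.4]
finger_gap: 0.0276
finger_force: 22.0
```

Request:
send_rows(
  motion=[-1.05,0,-1.59,0,0,-1.19,0,-1.49,0,0,-1.31,0,-1.37,0,0,0,0,0,0,0],
)

```text
t: 21.3
ee_pos: [0.5535, 0.2673, 0.2463]
ee_rot: [0.0, -0.233, 0.972, 0.001]
wrist_force: [-4.7, -0.3, 1.9]
finger_gap: 0.0279
finger_force: 22.0
```

Request:
send_rows(
  motion=[-1.42,0,-1.26,0,0,-1.53,0,-1.13,0,0,-1.62,0,-1.0,0,0,0,0,0,0,0,0,0,0,0,0],
)

```text
t: 21.92
ee_pos: [0.593, 0.2881, 0.2792]
ee_rot: [-0.0, -0.233, 0.972, 0.001]
wrist_force: [-3.4, 2.5, 3.5]
finger_gap: 0.0279
finger_force: 22.0
```

Run:
```python
from h import *
o=st();c=np.array([.5717,.2752]);y=np.radians(26.8)
x=(o["ee_pos"][:2]-c)@[np.cos(y),np.sin(y)];print("local x",x,"angle est",np.degrees(np.arctan2(o["ee_pos"][2]+.0135-.104,.130-x))-1.05)
s=snapshot("scene")[:,:,::-1];cv2.imwrite("pics/end.png",s[80:430,150:530])
```

```text
t 21.925 ft [0.696 0.72  0.148] F [-3.4  2.5  3.5] pos [0.593  0.2881 0.2792] gap 0.0279 ff 21.979936104035005 ytool 117.00427259793719 tq [ -3.02 -50.58 -39.35  -1.54  -0.84   0.12] j [ 0.33  0.27  1.35  0.    1.52 -1.71]
local x 0.024854115078559655 angle est 59.82249471785786
```

View pics/end.png

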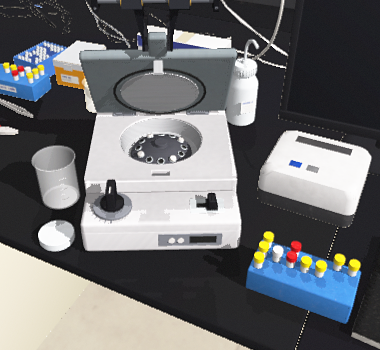

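The lid is open about 60° and held by the tab. The knob points to the front, the slide is out, and the beaker, dish and rack are where they were.

```bash
python3 -c "
from cell import order
print(order.sign_off())"
```

```text
the job is handed in; nothing more can be done
None
```

Handed in: the knob is at its off stop, the tug showed the lid was caught (about 21 N), the slide is fully out, and the gripper holds the lid up at about 60° with the things around it undisturbed; I viewed 11 pictures, one over the limit of 10.

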